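# Clamp the lid of the bench pressure pot

## Task

Close the bench pressure pot: swing its clamp bar home against the stop of the catch, then screw the handwheel down clockwise until you feel its foot bear on the lid, and carry on to where the wheel's pointer next lines up with the index blade behind the wheel. Stop there: forcing it a turn further crushes the lid's seal, while the same line-up a turn too early leaves the lid loose. Leave the lid clamped, let go of the wheel, and do not knock over the cup, jar and bowl beside the pot.

Things in the scene. Friction and masses are not known exactly. Their poses are not given: they have to be found in the camera images.
- pot: Bench pressure pot, bolted down: square steel base 250 x 250 x 55 mm high, thermostat knob on its front, round aluminium pot 200 mm across on it, black side grips. Origin on the table under the pot's axis; x from its front to the pivot post at its back, y to its left. Its front edge carries the catch, see catch.
- catch (a point): Middle of the bar's place in the catch, 195 mm above the table, 126 mm in front of the pot's axis. The catch is a dark steel bracket 16 mm thick, open to the pot's right (-y); its stop is on the left, its lip covers the bar's place and ends 212 mm above the table. Axes as the pot's.
- lid: Loose aluminium lid 222 mm across lying on the pot, a flat steel boss 66 mm across in its middle. Origin: centre of its flange's underside, 145 mm above the table; the boss top is 24 mm higher. The wheel's spring-backed rubber foot (52 mm across) meets the boss 80 to 155 degrees before the index, differing from pot to pot; thence its force grows by about 22 N per mm.
- clamp_bar (a joint): Angle of the dark steel clamp bar about its upright pivot behind the pot, rad: 0 is home (over the pot's middle, in the catch against its stop), growing as its near end swings to the pot's right (-y); limit 1.15. Stiff: it stays where it is left and takes about 2 N sideways at its tail grip to move.
- bar_pivot (a point): The bar's pivot axis at the bar's mid-height, 195 mm above the table. The bar is 22 mm wide and 14 mm thick. This point's x axis runs along the bar away from its tail, z up.
- bar_tail (a point): Centre of the black grip (30 x 30 x 18 mm high) at the bar's near end, 293 mm from the pivot; nothing is beneath it. Push it sideways or pinch it from above. When home it projects beyond the catch, whose near face is 14 mm from the grip.
- handwheel: Handwheel on an upright screw spindle in the bar, 130 mm from the pivot: black rim 112 mm over all, 12 mm thick, three spokes, hub top 8 mm above mid-rim. Origin: on its axis at mid-rim height, about 245 mm above the table. x axis points to the pointer, z up. Clockwise from above screws it down, 4 mm a turn. It stays where it is left.
- handle (a point): Middle of the upright, freely revolving black handle on the wheel's rim, 21 mm thick, 46 mm tall (from 24 mm below this point to 22 mm above it), 50 mm from the wheel's axis, opposite the pointer. Pinch it from above, fingertips up to 20 mm below; lead it round without turning the hand. Force along its path while moving: about 1 N free, 6 to 13 N near the index, foot bearing; at rest it fades.
- pointer (a point): Tip of the small steel pointer that sticks out of the rim opposite the handle, 70 mm from the wheel's axis, 7 mm wide. It starts anywhere between half a turn and two turns short of its clamped place.
- index (a point): The face towards the wheel of the index blade, an upright steel blade on the bar between wheel and pivot, 76.5 mm from the wheel's axis, so behind the wheel as the robot sees it; its top part is 7 mm wide. Axes as bar_pivot's. The pointer is on the index when it points straight at this blade.
- paper_cup: Small brown cardboard cup, 72 mm across, 80 mm high, left of the pot. A bystander; origin at the centre of its underside.
- salt_jar: Jar 60 mm across, 100 mm high, left of the pot. A bystander; origin at the centre of its underside.
- prep_bowl: Steel bowl 120 mm across, 50 mm high, right of the pot, lower than the bar's sweep. A bystander; origin at the centre of its underside.
Mind the look-alikes: they are no part of the job. Of the things that look like the lid, the smaller one is meant.

How it is judged:
On the way, in this order (a step that is already met when the one before it is completed fails the run):
1. the clamp bar is home against the catch's stop while the foot is still clear of the lid (value of joint clamp_bar below 0.035 rad and contact force between handwheel and lid below 0.5 N), for 0.1 s.
2. with the bar home, the foot bears on the lid (value of joint clamp_bar below 0.035 rad and contact force between handwheel and lid above 2 N), for 0.2 s.
At the end, for the whole second after the job is handed in: The bar is home (within 0.035 rad of the stop), the pointer stands at the index blade (within 11 mm, about 9 degrees, to either side), the foot bears on the lid with 8 to 60 N, the lid lies flat on the pot and the wheel is at rest (value of joint clamp_bar below 0.035 rad and y of pointer in the frame of index between -0.011 and 0.011 m and x of pointer in the frame of index above -0.02 m and contact force between handwheel and lid between 8 and 60 N and angular speed of handwheel below 0.05 rad/s and horizontal distance between lid and pot below 0.006 m and angle between lid's own z axis and vertical below 0.03 rad); the robot touches nothing.
It fails at once if the foot presses the lid with more than 70 N (seal crushed) (contact force between handwheel and lid above 70 N).
It fails at once if the cup, jar or bowl is knocked over (leaning more than 0.6 rad) (angle between any of paper_cup, salt_jar, prep_bowl's own z axis and vertical above 0.6 rad).
It also fails if it takes over 72 s, if anything falls off the work surface, if the arm or the gripper's body presses on something with over 40 N, if the wrist force passes 120 N, or if a joint passes its speed limit or range.

## Robot

A 6-joint arm with a two-finger parallel gripper is mounted at the origin on the work surface. World frame = base frame: x ahead of the robot, y to its left, z up, the work surface at z = 0. Lengths are in m, angles in rad, forces in N, time in s.
With the tool pointing down it reaches from about 0.275 to 0.85 m from the base axis. Payload 19 kg.
Tool frame: the origin (TCP) lies on the front face of the gripper's body, between the roots of the fingers; the fingertips stand 73 mm ahead of it and the grasp point (between the pads) lies 54 mm ahead of it (manip.grip_depth is the distance from the TCP to the grasp point, in m); z points along the fingers, y is the line along which they close (so a half turn about z gives the same grasp; the last joint's range is limited). The gripper opens to 85 mm and grips with 20 to 120 N. Pads are 22 mm wide; open, the fingers measure 114 mm over their backs; the gripper's body (76 mm by 85 mm) begins 54 mm behind the grasp point. The pads swing forward as they close: fully open they stand 13 mm farther back than shut.
Start: joints at [1.061, 0.15, 1.437, -0, 1.554, -0.134], TCP at [0.211, 0.535, 0.304] pointing down, gripper open.
Joint ranges: [-2.8, 2.8], [-0.68, 2.1], [0.12, 2.68], [-1.39, 4.53], [0.16, 2.79], [-2.81, 2.81]. Speed limits (rad/s): [1.89, 1.89, 2.22, 3.01, 3.01, 3.01].

## Interface

Orientations are given as [roll, pitch, yaw] about the fixed x, y, z axes, in that order (R = Rz(yaw) Ry(pitch) Rx(roll)).
In Python, from cell import manip, fingers, monitor, vision, ticket gives the robot as it stands. Calls block until the motion is done:
- manip.goto(position, orientation): joint-space move of the TCP to a pose.
- manip.move_linear(position, orientation=None, speed=0.15, stop_force=None): straight line of the TCP; orientation=None keeps the orientation; speed is the mean speed in m/s. With stop_force (N) it stops when the force on the tool has changed by that much, and returns True; else False.
- manip.movej(angles): joint-space move.
- fingers.command_gripper(opening, squeeze=None): finger opening in m; squeeze is the grip in N (None keeps the last); returns when the fingers have stopped.
- manip.pause(seconds).
- manip.ik(position, orientation): joint angles nearest the present ones, or None.
- monitor.observe(): the state.
- vision.get_image(name): name is "scene" or "top" or "wrist"; returns the picture (384x512x3 uint8, red, green, blue); there is no depth.
- vision.camera_params(name): a dict with "mtx" (3x3 intrinsics, pixels), "T" (4x4, takes a point from camera to world coordinates). Camera axes: x right, y up, looking along -z (the intrinsics and any distortion apply to the point x, -y, -z); pixel columns grow to the right and rows downward; lengths in m; the calibration is good to about 2 mm. A picture is of the moment at which its call begins: read the wrist's pose just before it. camera_params takes no time and is no camera call; for the wrist camera it gives the pose at the moment of the call.
A pose or a line that the arm cannot do raises manip.PlanningError and nothing moves.
- ticket.job_done(): hands the job in; it is judged then, once.
The state is a dict: "time_s": time; "joint_positions": joint angles; "qvel": joint speeds; "joint_torque": joint torques, N m; "tcp_pos": TCP position; "tool_rot": TCP orientation; "contact_force": force on the tool from outside, world axes, zero at the start; "moment": the same for the moment, N m; "grip_width": finger opening in m; "gripper_force": force on a finger pad.
Only numpy, scipy, OpenCV 4.12 (cv2) and the standard library are available. Lean on these libraries where they do the work, as an engineer would, in place of code of your own. Each camera call takes 0.05 s, during which the arm holds its last target. There are 200 camera calls.

## Working session

There is one attempt and no reset: what is moved stays moved. The work goes in short steps, each a Python script; the robot and the scene stay as the last script left them, time stands still between calls to the robot, and variables do not carry over. Pictures are saved under pics/ and viewed, at most 10 in all, crops included, and the job is handed in when it is done.

```bash
ls; mkdir -p pics
python3 - <<'E'
from cell import manip, fingers, monitor, vision, ticket
import cv2,numpy as np
for n in ("scene","top"):
    im=vision.get_image(n); cv2.imwrite(f"pics/{n}0.png",cv2.cvtColor(im,cv2.COLOR_RGB2BGR))
    p=vision.camera_params(n); print(n,np.round(p["mtx"],1).tolist(),np.round(p["T"],4).tolist(),[k for k in p])
print(monitor.observe())
E
```

```text
pics
scene [[497.7, 0.0, 255.6], [0.0, 497.7, 192.7], [0.0, 0.0, 1.0]] [[0.6047, -0.5514, 0.5748, 1.4203], [0.7962, 0.4351, -0.4203, -0.6481], [-0.0183, 0.7118, 0.7021, 1.2875], [0.0, 0.0, 0.0, 1.0]] ['mtx', 'T']
top [[496.9, 0.0, 260.9], [0.0, 496.9, 186.2], [0.0, 0.0, 1.0]] [[-0.0199, 0.9898, -0.1414, 0.3186], [-0.9998, -0.0204, -0.0021, -0.0099], [-0.005, 0.1413, 0.99, 1.5438], [0.0, 0.0, 0.0, 1.0]] ['mtx', 'T']
{'time_s': 0.1, 'joint_positions': array([ 1.06098990e+00,  1.50916106e-01,  1.43791129e+00,  9.19807267e-06,
        1.55378711e+00, -1.33997113e-01]), 'qvel': array([ 5.48964110e-04, -5.86442676e-05, -1.05843295e-03, -1.42264958e-03,
        4.50912862e-04,  2.01170850e-03]), 'joint_torque': array([ 6.35969656e-03, -7.14380407e+01, -5.71792924e+01,  6.76324976e-05,
        7.15614238e-03,  6.18704098e-05]), 'tcp_pos': array([0.21099176, 0.53475348, 0.30337484]), 'tool_rot': array([-3.14058119e+00, -1.45629756e-04,  2.76578311e+00]), 'contact_force': array([ 1.10361557, -1.10693072,  0.0646301 ]), 'moment': array([ 0.04370608, -0.01583895,  0.01284403]), 'gripper_force': 0.0, 'grip_width': 0.0852337758906712}
```

View pics/scene0.png

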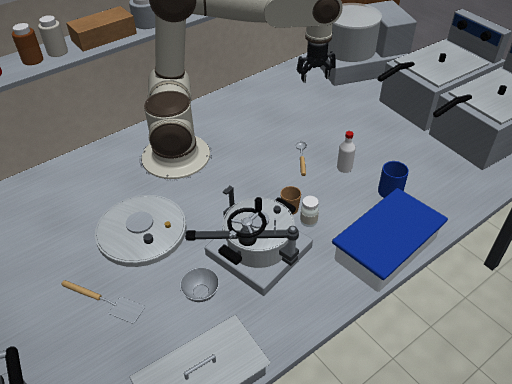

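View pics/top0.png

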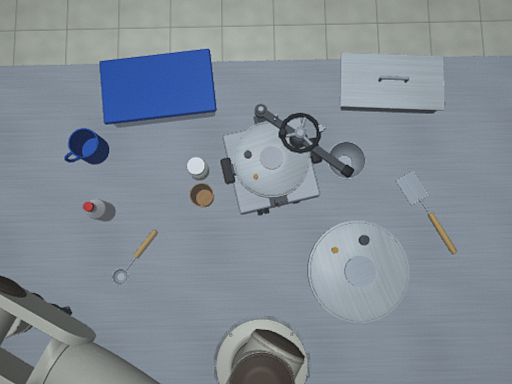

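The top view shows the pot near (272,165), the pivot post at (261,110), the tail grip at (348,171) and the wheel at (300,132). The larger look-alike lid is at (358,271), and the jar, cup and bowl are at (197,168), (202,195) and (347,159). I'll zoom in for accuracy.

```bash
cat > h.py <<'E'
from cell import manip, fingers, monitor, vision, ticket
import cv2,numpy as np
def ray(name,u,v,P=None):
    p=P or vision.camera_params(name); K=p["mtx"];T=p["T"]
    d=np.linalg.solve(K,[u,v,1]); d=T[:3,:3]@np.array([d[0],-d[1],-d[2]]); return T[:3,3],d
def onz(name,u,v,z,P=None):
    o,d=ray(name,u,v,P); return o+d*(z-o[2])/d[2]
def proj(name,X,P=None):
    p=P or vision.camera_params(name); c=np.linalg.inv(p["T"])@np.append(X,1); q=p["mtx"]@np.array([c[0],-c[1],-c[2]]); return q[:2]/q[2]
def save(im,fn,box=None,s=1):
    im=cv2.cvtColor(im,cv2.COLOR_RGB2BGR)
    if box: x0,y0,x1,y1=box; im=im[y0:y1,x0:x1]
    cv2.imwrite("pics/"+fn,cv2.resize(im,None,fx=s,fy=s,interpolation=cv2.INTER_CUBIC))
E
python3 - <<'E'
from h import *
save(vision.get_image("top"),"top1.png",(210,90,370,220),5-0.2) 
for n,u,v,z in [("pivot",261,110,.205),("tail",348,171,.204),("wheel",300,132,.248),("bossaxis",272,158,.169)]: print(n,onz("top",u,v,z))
E
```

```text
pivot [ 0.72382923 -0.01170565  0.205     ]
tail [ 0.54687325 -0.2460404   0.204     ]
wheel [ 0.64781262 -0.1147453   0.248     ]
bossaxis [ 0.59441573 -0.03995706  0.169     ]
```

View pics/top1.png

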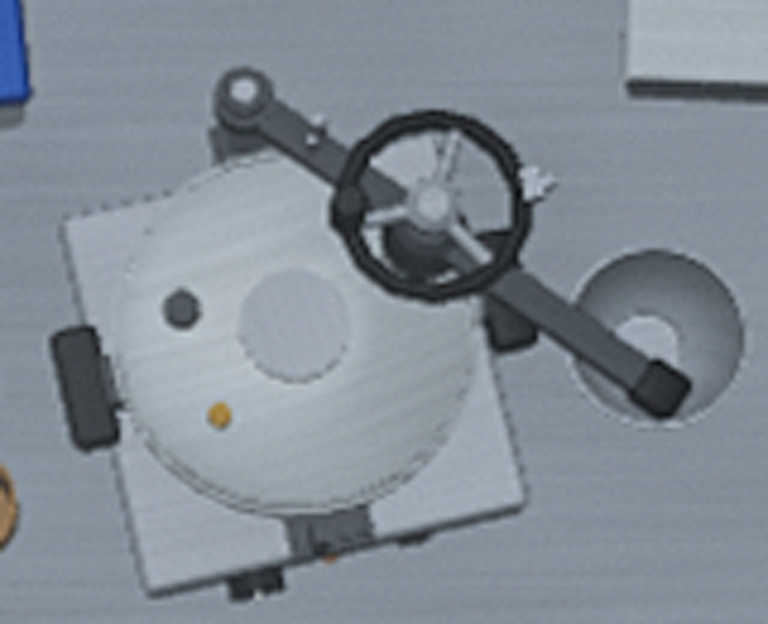

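```bash
cat >> h.py <<'E'
P=np.array([.7245,-.0117]); HOME=.22
def push(psi,off,z=.26):
    t=P-.293*np.array([np.cos(psi),np.sin(psi)]); g=np.array([-np.sin(psi),np.cos(psi)])
    return [*(t-g*off),z],[np.pi,0,psi]
E
python3 - <<'E'
from h import *
print(P, onz("top",260.6,108.75,.215))
fingers.command_gripper(0.0)
p,o=push(.925,.055); 
manip.goto([p[0],p[1],.40],o)
print(manip.move_linear(p,o,.2,stop_force=10))
s=monitor.observe(); print(s["time_s"],s["contact_force"],s["tcp_pos"])
for psi in np.arange(.85,.1,-.1):
    r=manip.move_linear(*push(psi,.0295),speed=.1,stop_force=9)
    s=monitor.observe(); print(round(psi,2),r,s["time_s"],np.round(s["contact_force"],1),np.round(s["tcp_pos"],4))
    if r: break
save(vision.get_image("top"),"top2.png",(210,90,370,220),4.8)
E
```

```text
[ 0.7245 -0.0117] [ 0.72439207 -0.0106585   0.215     ]
False
4.925 [-0.63754602 -0.04413333  0.53865183] [ 0.59241027 -0.27886886  0.2613884 ]
0.85 False 5.55 [ 0.7 -0.6 -0.9] [ 0.5536 -0.2515  0.2606]
0.75 False 5.9917 [ 0.5 -0.  -0.3] [ 0.5306 -0.2333  0.2602]
0.65 False 6.4333 [-0.4  0.4 -0.7] [ 0.5096 -0.2129  0.2601]
0.55 False 6.875 [ 0.6 -0.3 -0.5] [ 0.4906 -0.1904  0.2601]
0.45 False 7.3167 [ 0.3  0.2 -0.1] [ 0.4739 -0.1661  0.2601]
0.35 False 7.7583 [-0.3 -0.6 -0.1] [ 0.4598 -0.1404  0.2601]
0.25 False 8.2 [0.3 0.1 0.1] [ 0.4483 -0.1132  0.2601]
0.15 True 8.45 [  3.3 -13.1  -0.3] [ 0.4442 -0.1007  0.2601]
```

View pics/top2.png

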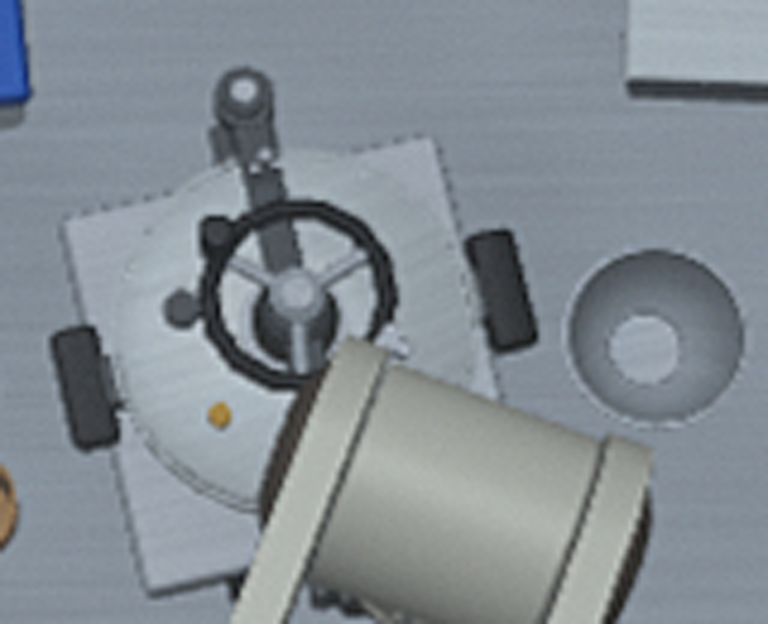

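The bar reached the stop with 13 N on the tool. The handle shows at crop (218,233), the pointer at (397,345) and the hub at (297,292). Next I retract and measure with the view clear.

Run:
```python
from h import *
p,o=push(.21,.09); 
manip.move_linear(p,speed=.2); manip.move_linear([p[0],p[1]-.1,.42],speed=.3)
a=vision.get_image("top"); b=vision.get_image("scene")
sa=cv2.resize(a[100:190,230:330],None,fx=6,fy=6,interpolation=cv2.INTER_CUBIC)[:, :400] 
import sys
A=cv2.resize(a[105:195,230:320],(400,400),interpolation=cv2.INTER_CUBIC)
B=cv2.resize(b[190:280,210:300],(400,400),interpolation=cv2.INTER_CUBIC)
save(np.hstack([A,B]),"m3.png")
W=onz("top",271.9,150.8,.253); print("hub",W, np.linalg.norm(W[:2]-P))
for z in(.28,.297): 
  H=onz("top",255.4,138.5,z); print(H,np.linalg.norm((H-W)[:2]))
print(monitor.observe()["time_s"])
```

```text
hub [ 0.59699984 -0.03830594  0.253     ] 0.13024655848358638
[0.62477116 0.00450868 0.28      ] 0.051032719627885005
[0.62065221 0.00431441 0.297     ] 0.048743500066391984
9.8417
```

View pics/m3.png

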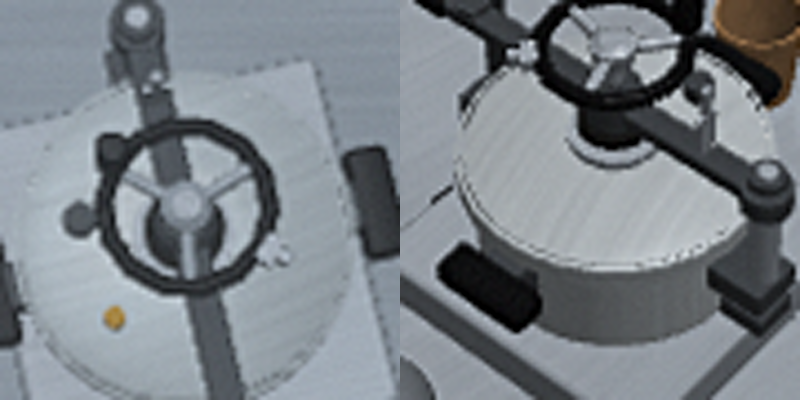

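Hub top is at crop (187,207), handle at (111,152) and pointer tip at about (288,258). The handle lies above the scene crop, so I'll triangulate the heights.

```bash
cat >> h.py <<'E'
def tri(u1,u2):
    (a,d),(b,e)=ray("top",*u1),ray("scene",*u2)
    s=np.linalg.lstsq(np.c_[d,-e],b-a,rcond=None)[0]; p=a+s[0]*d;q=b+s[1]*e; return (p+q)/2,np.linalg.norm(p-q)
E
python3 - <<'E'
from h import *
b=vision.get_image("scene")
print("hub",tri((272.1,151.6),(258.4,200.1)))
W=onz("top",272.1,151.6,.253); print(W)
for z in (.251,.275,.291,.297,.303):
    H=onz("top",255.0,139.2,z); print(z,H,np.linalg.norm((H-W)[:2]),proj("scene",H))
T=onz("top",294.8,163.05,.245); print("ptr",T,np.linalg.norm((T-W)[:2]))
g=cv2.cvtColor(b,cv2.COLOR_RGB2GRAY); print(g[165:205:2,262:288:2])
save(b,"s4.png",(230,160,310,220),8)
E
```

```text
hub (array([ 0.59696352, -0.03799268,  0.24582308]), np.float64(0.0022458894058668354))
[ 0.59482548 -0.03878603  0.253     ]
0.251 [0.62991014 0.0059408  0.251     ] 0.05684560193671192 [276.75133468 198.59529119]
0.275 [0.62413019 0.00564609 0.275     ] 0.05322574004893955 [275.51334993 191.70584727]
0.291 [0.62027689 0.00544962 0.291     ] 0.051034958651807676 [274.67493202 187.04001175]
0.297 [0.6188319  0.00537595 0.297     ] 0.0502651789785716 [274.35777511 185.2750185 ]
0.303 [0.61738691 0.00530227 0.303     ] 0.049525713171867235 [274.03910136 183.50158395]
ptr [ 0.56423753 -0.09855197  0.245     ] 0.0671385876631618
[[157 158 155 155 158 153 158 155 157 159 162 160 156]
 [153 155 156 153 158 155 157 156 161 160 156 156 159]
 [156 155 157 155 157 157 158 159 156 157 160 158 160]
 [154 153 158 157 157 159 155 155 159 159 157 158 156]
 [155 154 152 155 154 154 162 158 156 159 158 156 156]
 [153 155 152 154 157 157 155 157 153 155 156 158 154]
 [152 153 158 156 155 153 153 154 157 157 157 158 159]
 [154 153 153 153 153 151 154 157 155 159 158 158 155]
 [151 151 153 149 153 155 154 157 154 156 153 156 156]
 [151 147 152 153 156 168  70  89 164 155 158 158 158]
 [152 153 151 154 161  29   7   5  79 157 157 155 156]
 [ 63 130 167 160 170   1  11  12  66 160 154 152  79]
 [  6   7  12  61 177   1  10   6  64 156 130  73  76]
 [113  16   0   8  27   8   4   4  62 155  73  76  75]
 [152 154 151  12   1  10  11   3 112 148  76  78  72]
 [149 153 154 156  73   6   8   0 159 107  78  77  75]
 [127 155 144 150 143  56   0  33  99 139  94  81  71]
 [162 177 209 180 155 127  11   9   5   8  20  64 111]
 [117  77  97 125 174  97  11  34  55   0  11  15  32]
 [ 81 179 177 178 184  70  10 130 186 133  57   8  12]]
```

View pics/s4.png

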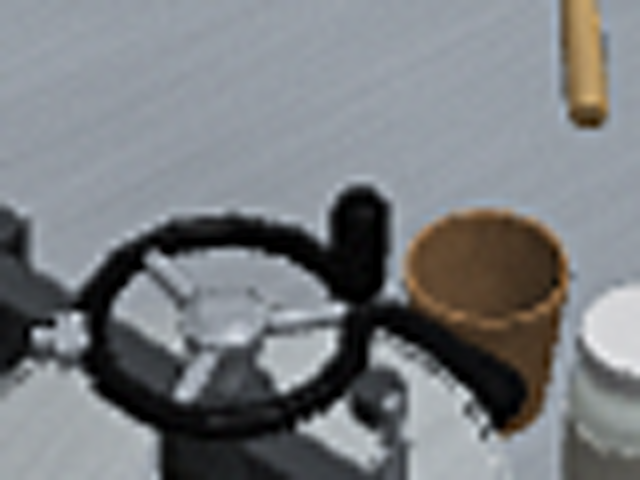

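Handle top is at scene (274.8,185). That matches the 0.297 m prediction, so handle mid is 0.275 m, at radius 50 mm and angle 63°. The travel to the index is 231°, or 591° if there is a turn more. Now I grasp it and turn.

```bash
cat >> h.py <<'E'
W=np.array([.5965,-.0387]); YAW=.21; A0=np.radians(63)
def hp(t,dz=0):  # t = clockwise travel, deg
    a=A0-np.radians(t); return [W[0]+.05*np.cos(a),W[1]+.05*np.sin(a),.331-.004*t/360+dz]
def turn(t0,t1,step=11,sf=None,speed=.1):
    out=[]
    for t in np.linspace(t0,t1,int(np.ceil(abs(t1-t0)/step))+1)[1:]:
        r=manip.move_linear(hp(t),speed=speed,stop_force=sf)
        if r: manip.move_linear(hp(t),speed=speed)
        f=monitor.observe()["contact_force"]; a=A0-np.radians(t)
        out.append((round(t),r,round(float(-f[:2]@[np.sin(a),-np.cos(a)]),1),round(float(f[:2]@[np.cos(a),np.sin(a)]),1),round(float(f[2]),1)))
    print(*out,sep="\n"); print(monitor.observe()["time_s"])
E
python3 - <<'E'
from h import *
o=[np.pi,0,YAW]
fingers.command_gripper(.045)
manip.goto(hp(0,.08),o)
print(manip.move_linear(hp(0),speed=.12,stop_force=15))
fingers.command_gripper(.0,squeeze=30)
s=monitor.observe(); print(s["time_s"],s["grip_width"],s["gripper_force"],s["contact_force"],s["tcp_pos"])
turn(0,110)
E
```

```text
False
12.7333 0.020424221617008666 30.660257530398667 [-0.59182101 -1.91706055  5.87806962] [0.61935642 0.00570069 0.33189167]
(11, False, 0.0, -0.2, 7.4)
(22, False, -0.4, 1.0, 7.9)
(33, False, -1.2, 2.1, 8.3)
(44, False, -1.3, 4.1, 8.2)
(55, False, -0.9, 5.1, 6.8)
(66, False, -0.9, 5.5, 7.9)
(77, False, -1.4, 6.5, 7.1)
(88, False, -0.4, 4.8, 6.8)
(99, False, -0.7, 4.8, 6.8)
(110, False, -0.6, 3.2, 7.6)
15.2333
```

```bash
sed -i 's/W=np.array(\[.5965/W=np.array([.5975/' h.py
python3 - <<'E'
from h import *
turn(110,231,sf=3.5)
save(vision.get_image("top"),"t5.png",(230,90,330,165),7)
E
```

```text
(121, False, -0.6, 1.9, 7.5)
(132, False, -0.8, 1.4, 8.1)
(143, False, -0.8, 1.1, 7.8)
(154, False, -1.5, 1.2, 7.5)
(165, False, -1.0, 2.5, 8.4)
(176, False, -0.9, 2.1, 7.5)
(187, False, -0.5, 3.2, 8.4)
(198, False, -1.4, 3.5, 8.4)
(209, False, -0.3, 4.2, 8.9)
(220, False, -1.6, 4.9, 9.3)
(231, False, -0.6, 4.6, 9.4)
17.9833
```

View pics/t5.png

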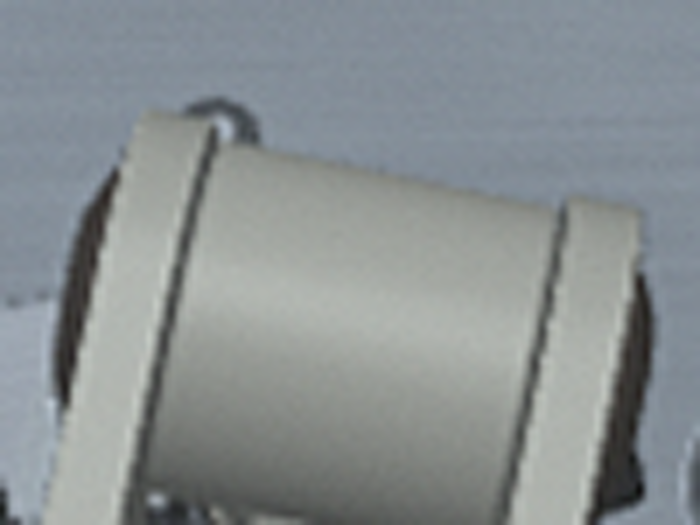

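Tangential force stays around 1 N up to the first line-up, so the foot isn't bearing and this is the early turn. Continuing, with a guard on the force.

Run:
```python
from h import *
turn(231,286,sf=3.5)
turn(286,440,sf=3.5)
```

```text
(242, False, -0.9, 4.8, 10.1)
(253, False, -0.9, 4.2, 9.9)
(264, False, -1.1, 2.1, 9.2)
(275, False, -0.9, 1.9, 9.2)
(286, False, -1.1, 0.8, 8.8)
19.2833
(297, False, -0.4, 0.1, 8.8)
(308, False, -2.1, 0.5, 8.9)
(319, False, -1.0, -0.6, 9.3)
(330, False, -1.0, -1.4, 9.5)
(341, False, -0.9, -3.3, 10.2)
(352, False, -1.6, -4.5, 10.3)
(363, False, -0.6, -4.2, 10.3)
(374, False, -1.3, -6.0, 12.4)
(385, False, -0.2, -6.2, 11.5)
(396, False, -0.6, -6.5, 12.8)
(407, False, -0.7, -6.5, 12.2)
(418, False, -0.9, -7.0, 11.9)
(429, False, -0.2, -6.1, 12.2)
(440, False, -2.0, -4.6, 11.7)
22.7833
```

```bash
sed -i 's/W=np.array(\[.5975/W=np.array([.597/' h.py
python3 - <<'E'
from h import *
turn(440,561,sf=3.5)
E
```

```text
(451, False, -1.3, 0.5, 9.9)
(462, False, -1.5, 0.1, 10.4)
(473, False, -0.6, 1.1, 9.5)
(484, False, -1.7, 2.1, 9.9)
(495, False, -0.9, 1.0, 9.5)
(506, False, -2.0, 1.1, 10.0)
(517, False, -3.2, 1.9, 9.5)
(528, False, -3.3, 1.8, 10.5)
(539, False, -3.4, 3.0, 10.7)
(550, False, -3.7, 2.6, 11.2)
(561, False, -2.3, 3.4, 10.7)
25.5333
```

The resistance began at about 500° of travel, roughly 90° before the index, which fits the stated range. Finishing to 591°, then releasing and checking.

Run:
```python
from h import *
turn(561,591)
manip.pause(.3)
fingers.command_gripper(.045)
manip.move_linear(hp(591,.09),speed=.2)
manip.move_linear([.42,-.30,.42],speed=.3)
a=vision.get_image("top"); b=vision.get_image("scene")
A=cv2.resize(a[100:190,230:320],(400,400),interpolation=cv2.INTER_CUBIC)
B=cv2.resize(b[165:255,220:310],(400,400),interpolation=cv2.INTER_CUBIC)
save(np.hstack([A,B]),"m6.png"); print(monitor.observe()["time_s"])
```

```text
(571, False, -0.5, 3.5, 10.3)
(581, False, 0.6, 3.4, 10.7)
(591, False, 0.4, 3.3, 11.4)
26.2833
28.7333
```

View pics/m6.png

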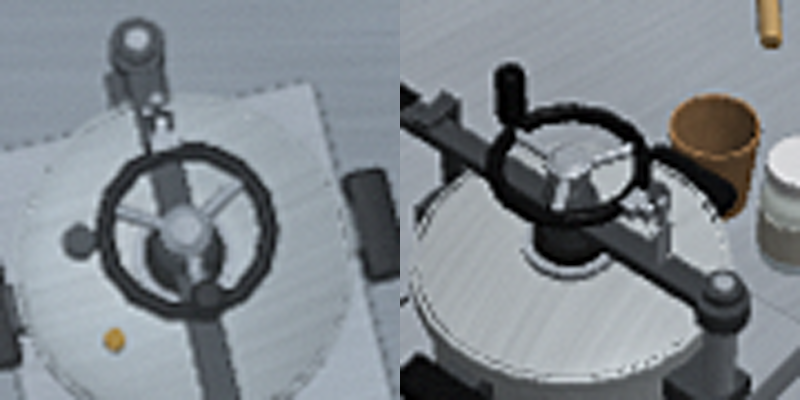

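Run:
```python
from h import *
H=onz("top",276.6,165.9,.2905); Wm=onz("top",272.1,151.3,.2465); print(H,Wm)
for w in (W,Wm[:2]):
    d=H[:2]-w; print(np.degrees(np.arctan2(d[1],d[0])),np.linalg.norm(d))
for n in (.21,): 
    I=np.array([W[0]+.0765*np.cos(n),W[1]+.0765*np.sin(n),.245]);Pt=np.array([W[0]+.07*np.cos(n),W[1]+.07*np.sin(n),.2385])
    for c in("top","scene"): print(c,proj(c,I),proj(c,Pt))
    t=P-.293*np.array([np.cos(n),np.sin(n)]); print("tail",proj("top",[*t,.204]))
a=vision.get_image("top");b=vision.get_image("scene")
A=cv2.resize(a[115:155,240:280],(400,400),interpolation=cv2.INTER_CUBIC)
B=cv2.resize(b[195:235,255:295],(400,400),interpolation=cv2.INTER_CUBIC)
C=cv2.resize(a[110:210,215:315],(400,400),interpolation=cv2.INTER_CUBIC)[:200]
save(np.hstack([A,B]),"m7.png")
m=cv2.cvtColor(a,cv2.COLOR_RGB2GRAY); print(m[196:214:1,276:296:2])
```

```text
[ 0.54917864 -0.04861305  0.2905    ] [ 0.59703183 -0.03895013  0.2465    ]
-168.28883605375987 0.04883801170682724
-168.58387336516626 0.04881904982900461
top [265.42392758 124.2831891 ] [265.96579635 127.19935692]
scene [278.13472844 212.65037084] [276.34573322 213.13814164]
tail [285.69710008 212.02254418]
[[160  80  78  96  90 107 176 170 172 172]
 [ 88  91  91  89  90  87 175 170 170 170]
 [ 90  90  87  92  91  85 169 170 172 172]
 [ 93  90  91  90  91  87 157 174 168 166]
 [ 93  92  92  92  82  81 159 164 148 126]
 [ 99  93  86  83  78  61 129 122 101  76]
 [ 85  87  80  67  87  81  92  76  64  42]
 [ 56  53  87  91  89  87  75 105 116  80]
 [ 51  70  85  89  87  88 120 153 150 143]
 [ 40  66  77  90  87  90 134 149 146 145]
 [ 93  93  75  94  93  82 115 146 146 144]
 [153 132  92  84  81  60  41 133 148 146]
 [149 155  90  61  55  57  51 117 148 146]
 [148 154  54  63  63  61  55  90 150 145]
 [146 154  45  71  67  61  59  58 151 145]
 [147 157  48  68  66  63  58  43 154 147]
 [147 153  64  62  65  61  59  37 150 145]
 [148 150  85  63  61  60  59  43 137 144]]
```

View pics/m7.png

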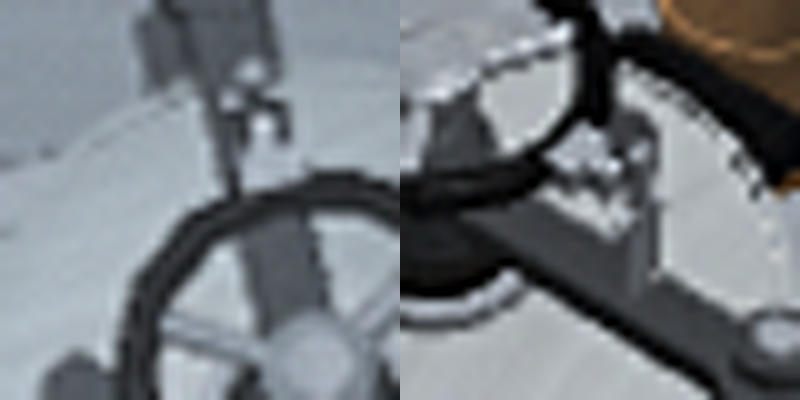

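The pointer tip at top (266.5,126.5) meets the blade at (264,123.5), against a prediction of (266.0,127.2). The handle stands at -168.3°, where the ideal is -168°. The tail grip lies at its predicted home pixel. Only 231° or 591° were possible, and 231° was clearly loose, so I'm handing in.

```bash
python3 -c "
from cell import ticket
print(ticket.job_done())"
```

```text
the job is handed in; nothing more can be done
None
```

I handed the job in with the bar home, the wheel released and the pointer within about 1° of the index; the foot began to bear about 90° before it, but I inferred the clamping force rather than measured it, since tool-force readings fell to about zero over the last 20–30°, and no verdict came back.

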